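Check a circuit board and close its test box

ROBOT

A 6-joint arm with a two-finger parallel gripper is mounted at the origin on the work surface. World frame = base frame: x ahead of the robot, y to its left, z up, the work surface at z = 0. Lengths are in m, angles in rad, forces in N, time in s.
With the tool pointing down it reaches from about 0.425 to 0.95 m from the base axis. Payload 3.5 kg.
Tool frame: the origin (TCP) lies midway between the tips of the shut fingers; the grasp point (between the pads) lies 19 mm behind it; z points along the fingers, y is the line along which they close (so a half turn about z gives the same grasp; the last joint's range is limited). The gripper opens to 85 mm and grips with 20 to 120 N. Pads are 22 mm wide; open, the fingers measure 114 mm over their backs; the gripper's body (76 mm by 85 mm) begins 54 mm behind the grasp point. The pads swing forward as they close: fully open they stand 13 mm farther back than shut.
Start: joints at [-1.289, 0.286, 1.577, -0, 1.279, -0.15], TCP at [0.283, -0.613, 0.231] pointing down, gripper open.
Joint ranges: [-2.77, 2.77], [-0.9, 2.22], [0.21, 2.48], [-1.53, 4.67], [0.24, 2.81], [-2.84, 2.84]. Speed limits (rad/s): [2.79, 2.79, 3.14, 3.14, 3.14, 3.14].

INTERFACE

Orientations are given as a unit quaternion [x, y, z, w].
In Python, from plant import ctrl gives the robot as it stands.
- The arm moves only by the tool move_arm, never from a script. Its argument "plan" is a list of rows, each an object of numbers: "x", "y", "z": the shift along the tool's x, y, z in m; "yaw": the turn about the tool's z in rad; "fingers": the closure, from 0 (fully open) to 1 (shut). In form: [{"x": .., "y": .., "z": .., "yaw": .., "fingers": ..}, ...]. A call has 1 to 5 rows; each row is the pose to reach, as a shift and turn from the pose commanded when the call began, along the tool's axes at that moment; what a row does not reach only later rows make up. A row lasts 1/10 s, in which the tool goes at most 50 mm and 8.59 degrees, less where a joint would pass 70% of its speed; a pose out of reach is approached as far as the arm can. A call with a gripper value outside its range is refused whole. The fingers move at their own pace and stop on an object; "force" is the grip in N (left out, the last holds). Time passes only in rows, so rows that repeat a pose let the fingers close. It gives the time, the measured TCP pose, the force, the opening and the grip force at its end, in the units of the state.
- ctrl.get_state(): the state, without advancing time (a new reading comes with each control period).
- ctrl.read_camera(name): name is "side" or "top"; returns the picture (420x560x3 uint8, red, green, blue); there is no depth.
- ctrl.camera_model(name): a dict with "intrinsics" (3x3 intrinsics, pixels), "distortion" ([k1, k2, p1, p2, k3] as OpenCV has them; the pictures are not rectified), "cam_to_world" (4x4, takes a point from camera to world coordinates). Camera axes: x right, y up, looking along -z (the intrinsics and any distortion apply to the point x, -y, -z); pixel columns grow to the right and rows downward; lengths in m; the calibration is good to about 2 mm. A picture is of the moment at which its call begins. camera_model takes no time and is no camera call.
- ctrl.sign_off(): hands the job in; it is judged then, once.
The state is a dict: "time": time; "qpos": joint angles; "dq": joint speeds; "joint_efforts": joint torques, N m; "eef_pos": TCP position; "tcp_rot": TCP orientation; "contact_force": force on the tool from outside, world axes, zero at the start; "wrist_torque": the same for the moment, N m; "opening": opening from 0.0 (shut) to 1.0 (fully open); "finger_force": force on a finger pad.
Only numpy, scipy, OpenCV 4.12 (cv2) and the standard library are available. Lean on these libraries where they do the work, as an engineer would, in place of code of your own. Each camera call takes 0.05 s, during which the arm holds its last target. There are 200 camera calls.

TASK

Check the circuit board in the open test box: take the test probe from its stand and press its tip lightly for a moment on the round pad, then on the long pad. Stand the probe back upright in its stand, and lower the lid of the box gently, without slamming it, until it is fully closed. Leave the other things on the bench where they are.

Things in the scene. Friction and masses are not known exactly. Their poses are not given: they have to be found in the camera images.
- test_box: Open-topped aluminium box fixed to the bench, 150 (its x) by 200 (its y) by 55 mm high, walls 6 mm. Origin: centre of its underside; x points level from the lid's free side to the hinge side, z up. In it a green circuit board, 115 by 160 mm, upper face 32 mm above the bench, with two brass test pads; components on its hinge half rise up to 11 mm.
- round_pad: Round brass test pad on the board, 24 mm across, 3 mm high. Origin: centre of its underside, so its upper face is 3 mm above.
- long_pad: Long rectangular brass test pad on the board, 40 (along the box's x) by 16 mm, 3 mm high. Origin: centre of its underside, so its upper face is 3 mm above. It and the round pad sit side by side near the free side of the box, 90 mm apart; which is on which side varies.
- lid (a joint): Angle of the lid, rad: 0 fully closed, resting on the rim of the box; 1.57 upright; 1.9 the open stop. It starts open. The hinge is stiff: the lid stays where it is left, and takes about 2 N at the handle to move.
- lid_hinge (a point): Middle of the hinge line of the lid, on the rim at the box's +x side, 55.5 mm above the bench. The hinge line runs along the box's y. The lid is a black plate, 150 by 200 by 8 mm, 0.25 kg; its underside passes through the hinge line.
- lid_handle (a point): Middle of the lid's handle: a round steel bar, 12 mm in diameter, 110 mm long, parallel to the hinge line, on feet 49 mm either side of the middle. Its centre is 130 mm from the hinge line along the lid (20 mm short of the free edge) and 38 mm off the outer face (46 mm off the underside). Lid open: it is beyond the lid, seen from the box; closed: on top. y along the bar, z out of the outer face.
- probe: Cordless test probe, 146 mm long, 0.12 kg, standing upright, tip down, in its stand. Round black handle 20 mm in diameter and 80 mm long over a grey collar 44 mm in diameter and 6 mm thick; below the collar a slim nose, at most 16 mm in diameter, with a steel pin. Origin: centre of the collar's underside; z points up along the handle, whose top is at +86 mm. The tip of the pin is at -60 mm.
- probe_pin: Sprung steel contact pin of the probe, 4.4 mm in diameter, round end. Origin: its tip, 60 mm below the probe's origin along its z. It yields up to 8 mm into the nose, with 0.9 N at first and 3.3 N fully in.
- stand: Stand of the probe, fixed to the bench: a plain aluminium tube, 68 mm in diameter, bore 32 mm, 75 mm high. Origin: centre of its underside.
- stand_top (a point): Centre of the mouth of the stand's bore, 75 mm above the bench. The probe's nose hangs in the bore and its collar rests on the rim, so that the probe's origin is at this point.
- jar: Bystander: closed round jar with a black cap, 60 mm in diameter, 70 mm high, loose. Origin: centre of its underside.
- display: Bystander: black display housing with a screen, 65 by 120 by 50 mm, loose. Origin: centre of its underside.
- screwdriver: Bystander: screwdriver lying on the bench, loose. Origin: on the bench under it.
Mind the look-alikes: they are no part of the job. What is shaped like the probe but blue or yellow is not meant. What is shaped like the stand but yellow is not meant.

How it is judged:
On the way, in this order (a step that is already met when the one before it is completed fails the run):
1. the probe's tip presses on the round pad (contact force between probe_pin and round_pad above 0.4 N), for 0.15 s.
2. then the probe's tip presses on the long pad (contact force between probe_pin and long_pad above 0.4 N), for 0.15 s.
3. the probe stands upright in its stand again, let go (horizontal distance between probe and stand_top below 0.012 m and height (world z) of probe between 0.068 and 0.082 m and angle between probe's own z axis and vertical below 0.15 rad and contact force between probe and the fingers below 0.1 N), for 0.2 s.
At the end, for the whole second after the job is handed in: The lid is closed (within 0.035 rad, 2 degrees, of flat on the rim), and the probe stands at rest upright (within 0.15 rad) in its stand, its collar on the rim (within 7 mm in height and 12 mm sideways) (value of joint lid below 0.035 rad and linear speed of probe below 0.03 m/s and horizontal distance between probe and stand_top below 0.012 m and height (world z) of probe between 0.068 and 0.082 m and angle between probe's own z axis and vertical below 0.15 rad); the robot touches nothing.
It fails at once if the lid is slammed (it closes faster than 2.5 rad/s) (velocity of joint lid below -2.5 rad/s).
It fails at once if the probe is pressed hard on the board, a pad or the box (over 20 N) (contact force between probe and round_pad above 20 N or contact force between probe and long_pad above 20 N or contact force between probe and test_box above 20 N).
It fails at once if a bystander (jar, display or screwdriver) is moved by more than 30 mm (distance of any of jar, display, screwdriver from where it was at the start of the episode above 0.03 m).
It also fails if it takes over 72 s, if anything falls off the work surface, if the arm or the gripper's body presses on something with over 40 N, if the wrist force passes 120 N, or if a joint passes its speed limit or range.

## Working session

There is one attempt and no reset: what is moved stays moved. The work goes in short steps, Python scripts to look and compute and a tool call to move; the robot and the scene stay as the last step left them, time stands still between calls to the robot, and variables do not carry over. Pictures are saved under pics/ and viewed, at most 10 in all, crops included, and the job is handed in when it is done.

Besides the shell and the picture viewer there is one more tool, called after "Call:" in YAML: its name, and indented under it one key for each argument. move_arm: Moves the arm, as the interface text tells. Its arguments: {"type":"object","properties":{"plan":{"type":"array"},"force":{"type":"number"}},"required":["plan"]}

```bash
ls; mkdir -p pics
python3 - <<'E'
from plant import ctrl
import cv2,numpy as np
for n in("top","side"):
    im=ctrl.read_camera(n); cv2.imwrite(f"pics/{n}0.png",cv2.resize(im[:,:,::-1],(800,600),interpolation=cv2.INTER_CUBIC))
    np.save(f"pics/{n}0.npy",im)
    m=ctrl.camera_model(n); print(n,{k:np.round(v,4).tolist() for k,v in m.items()})
print(ctrl.get_state())
E
```

```text
pics
top {'intrinsics': [[481.4536, 0.0, 290.1434], [0.0, 481.4536, 212.9454], [0.0, 0.0, 1.0]], 'distortion': [-0.0415, 0.0, 0.0, 0.0, 0.0], 'cam_to_world': [[0.0298, 0.9878, -0.153, 0.3519], [-0.9995, 0.0279, -0.0144, -0.0461], [-0.01, 0.1533, 0.9881, 1.1907], [0.0, 0.0, 0.0, 1.0]]}
side {'intrinsics': [[527.2433, 0.0, 287.4626], [0.0, 527.2433, 202.4231], [0.0, 0.0, 1.0]], 'distortion': [0.0087, 0.0, 0.0, 0.0, 0.0], 'cam_to_world': [[-0.9995, 0.0054, -0.0314, 0.4883], [-0.0254, -0.7306, 0.6823, 1.0253], [-0.0192, 0.6828, 0.7304, 1.2291], [0.0, 0.0, 0.0, 1.0]]}
{'time': 0.1, 'qpos': array([-1.28900228e+00,  2.87144526e-01,  1.57803504e+00,  3.68408995e-05,
        1.27860120e+00, -1.50018834e-01]), 'dq': array([-0.00015705, -0.00129561, -0.00390335, -0.0002274 ,  0.00079984,
        0.00065971]), 'joint_efforts': array([ 2.78696152e-04, -4.07296586e+01, -2.93700135e+01, -1.00579564e-04,
        3.43317974e-03,  3.34314443e-07]), 'eef_pos': array([ 0.28235581, -0.61245232,  0.23003812]), 'tcp_rot': array([ 9.76783162e-01,  2.14227580e-01, -5.44371370e-05, -1.09284541e-03]), 'contact_force': array([ 0.076656  , -0.98415243, -0.89254084]), 'wrist_torque': array([ 0.01357922, -0.00597716, -0.02066671]), 'finger_force': 0.0, 'opening': 1.004583933454737}
```

View pics/top0.png

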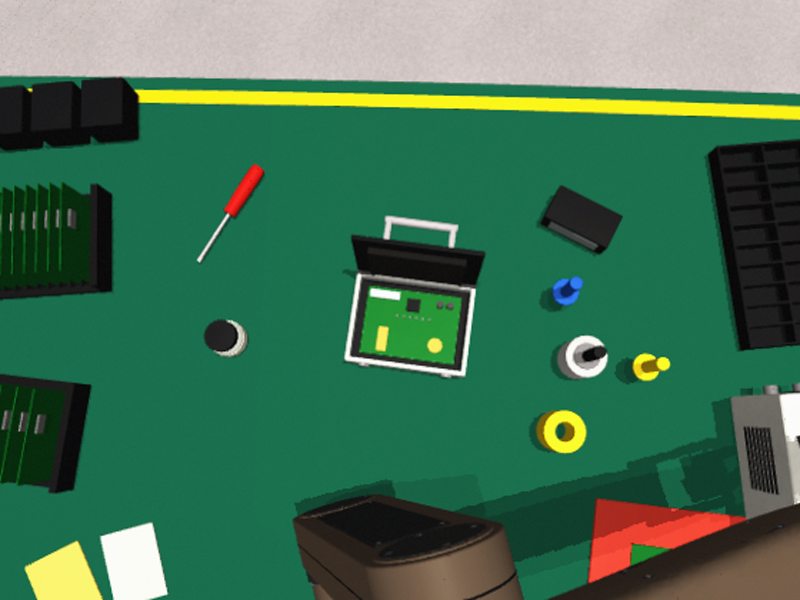

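View pics/side0.png

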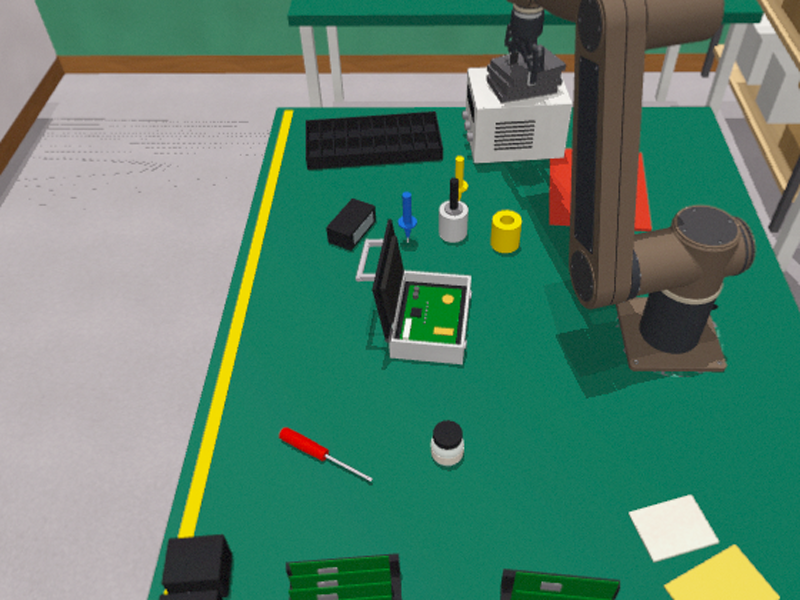

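The top view shows the open box with its round pad at (435,346) and long pad at (382,338). The lid's bar is at (421,223), and the white stand with the black-handled probe is at (583,357). In the side view the probe top is at (454,180), the stand at (453,222) and the pads at (447,299) and (443,331). I'll enlarge both views for accurate pixels.

Run:
```python
import cv2,numpy as np
def crop(n,x0,y0,w,h,s,out):
    im=np.load(f"pics/{n}0.npy")[:,:,::-1][y0:y0+h,x0:x0+w]
    im=cv2.resize(im,None,fx=s,fy=s,interpolation=cv2.INTER_CUBIC)
    for i in range(0,w,20): cv2.line(im,(i*s,0),(i*s,5),(255,0,255),1);cv2.putText(im,str(x0+i),(i*s,15),0,.35,(255,0,255),1)
    for i in range(0,h,20): cv2.line(im,(0,i*s),(5,i*s),(255,0,255),1);cv2.putText(im,str(y0+i),(6,i*s+4),0,.35,(255,0,255),1)
    cv2.imwrite(f"pics/{out}.png",im)
crop("top",238,145,199,140,4,"topc")
crop("side",245,110,100,150,4,"sidec")
```

```text
(no output)
```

View pics/topc.png

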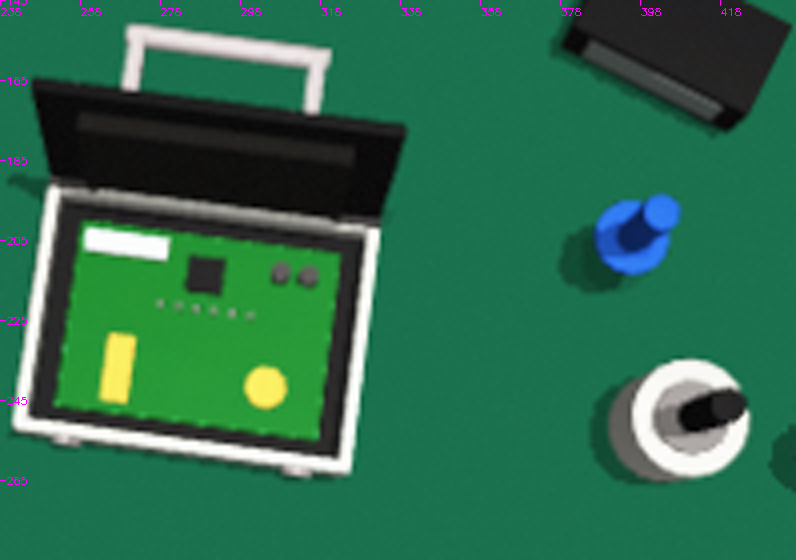

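View pics/sidec.png

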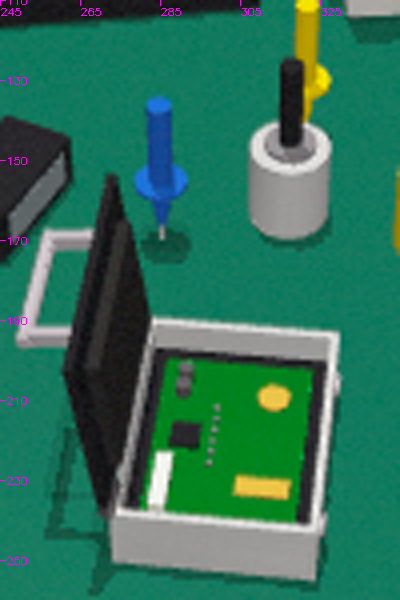

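The enlarged crops give these source pixels:

| Point | Top view | Side view |
|---|---|---|
| Round pad | (303.9,241.4) | (313.1,209.1) |
| Long pad | (267.1,236.6) | (310.4,231.6) |
| Stand rim centre | (410.1,249.1) | (317.1,146.9) |
| Probe top | (419.9,246.1) | (317.6,125.9) |
| Bar middle | (294.9,156.1) | (253.9,181.6) |

```bash
cat > h.py <<'E'
import cv2,numpy as np
from plant import ctrl
def ray(n,px):
    m=ctrl.camera_model(n);K,d,T=[np.array(m[k],float) for k in("intrinsics","distortion","cam_to_world")]
    u=cv2.undistortPoints(np.array([[px]],float),K,d)[0,0]
    v=T[:3,:3]@np.array([u[0],-u[1],-1]);return T[:3,3],v/np.linalg.norm(v)
def tri(a,b):
    A=np.zeros((3,3));r=np.zeros(3);R=[ray("top",a),ray("side",b)]
    for o,v in R:
        P=np.eye(3)-np.outer(v,v);A+=P;r+=P@o
    x=np.linalg.solve(A,r);o,v=R[0]
    return x,2*np.linalg.norm((np.eye(3)-np.outer(v,v))@(x-o))
def atz(n,px,z):
    o,v=ray(n,px);return o+v*(z-o[2])/v[2]
T=lambda c:(238+c[0]/4-.375,145+c[1]/4-.375)
S=lambda c:(245+c[0]/4-.375,110+c[1]/4-.375)
E
python3 - <<'E'
from h import *
P={"round":((265,387),(274,398),.035),"long":((118,368),(263,488),.035),"stand":((690,418),(290,149),.075),"ptop":((729,406),(292,65),.161),
"barL":((137,35),(28,337),0.2),"barR":((320,57),(48,238),.2),
"c_nl":((14,428),(320,578-48),.055),"c_nr":((350,472),(338,335),.055),"c_fr":((378,230),(157,320),.055),"c_fl":((50,187),(113,520),.055)}
for k,(a,b,z) in P.items():
    x,g=tri(T(a),S(b));print(k,x.round(4),"gap",g.round(4),"top@z",atz("top",T(a),z).round(4)[:2],"side@z",atz("side",S(b),z).round(4)[:2])
E
```

```text
round [ 0.4614 -0.0642  0.0337] gap 0.0024 top@z [ 0.4625 -0.0643] side@z [ 0.4603 -0.0627]
long [0.4703 0.0249 0.0328] gap 0.0026 top@z [0.4714 0.0246] side@z [0.4691 0.027 ]
stand [ 0.4468 -0.3113  0.0705] gap 0.0024 top@z [ 0.4476 -0.3104] side@z [ 0.4458 -0.3058]
ptop [ 0.4467 -0.3115  0.1589] gap 0.0015 top@z [ 0.4472 -0.3111] side@z [ 0.4461 -0.3087]
barL [0.6357 0.0125 0.1797] gap 0.0043 top@z [0.6322 0.011 ] side@z [0.6308 0.0329]
barR [ 0.6273 -0.087   0.1796] gap 0.0022 top@z [ 0.6228 -0.0864] side@z [ 0.6235 -0.065 ]
c_nl [0.4305 0.0834 0.0568] gap 0.0027 top@z [0.432  0.0835] side@z [0.4291 0.0822]
c_nr [ 0.4114 -0.1153  0.0504] gap 0.0017 top@z [ 0.4119 -0.1152] side@z [ 0.4108 -0.1107]
c_fr [ 0.5542 -0.1289  0.053 ] gap 0.0057 top@z [ 0.5567 -0.1292] side@z [ 0.5513 -0.1261]
c_fl [0.578  0.0691 0.0486] gap 0.0015 top@z [0.5775 0.0684] side@z [0.5768 0.0745]
```

Every check holds: pad tops are at about 33–34 mm and 89.5 mm apart, the stand rim at about 71–75 mm, and the probe top at 159 mm. The bar is 139 mm from the hinge against 138 mm nominal, so the lid angle is about 1.70 rad. The box yaw is about -0.097 rad, so I'll turn the tool until its y lies along the box's x. That also keeps the fingers away from the blue and yellow probes.

Call:
move_arm:
  plan:
    - {"x": 0.038, "y": -0.028, "z": 0, "yaw": -0.14, "fingers": 0.4}
    - {"x": 0.076, "y": -0.056, "z": 0, "yaw": -0.28, "fingers": 0.4}
    - {"x": 0.114, "y": -0.084, "z": 0, "yaw": -0.42, "fingers": 0.4}
    - {"x": 0.152, "y": -0.112, "z": 0, "yaw": -0.56, "fingers": 0.4}
    - {"x": 0.19, "y": -0.14, "z": 0, "yaw": -0.7, "fingers": 0.4}
  force: 40

```text
time: 0.6
eef_pos: [0.3969, -0.4044, 0.2307]
tcp_rot: [0.843, 0.538, 0.0, -0.0]
contact_force: [0.4, 0.1, 0.1]
opening: 0.602
finger_force: 0.0
```

Call:
move_arm:
  plan:
    - {"x": 0.04, "y": 0.002, "z": 0, "yaw": -0.12, "fingers": 0.4}
    - {"x": 0.08, "y": 0.004, "z": 0, "yaw": -0.24, "fingers": 0.4}
    - {"x": 0.106, "y": 0.0055, "z": 0, "yaw": -0.34, "fingers": 0.4}
    - {"x": 0.106, "y": 0.0055, "z": 0.02, "yaw": -0.34, "fingers": 0.4}
    - {"x": 0.106, "y": 0.0055, "z": 0.02, "yaw": -0.34, "fingers": 0.4}

```text
time: 1.1
eef_pos: [0.4456, -0.3105, 0.2083]
tcp_rot: [0.741, 0.672, -0.0, -0.003]
contact_force: [0.2, 0.6, -0.5]
opening: 0.599
finger_force: 0.0
```

Call:
move_arm:
  plan:
    - {"x": 0, "y": 0.001, "z": 0.035, "yaw": 0, "fingers": 0.4}
    - {"x": 0, "y": 0.001, "z": 0.07, "yaw": 0, "fingers": 0.4}
    - {"x": 0, "y": 0.001, "z": 0.102, "yaw": 0, "fingers": 0.4}
    - {"x": 0, "y": 0.001, "z": 0.102, "yaw": 0, "fingers": 0.4}
    - {"x": 0, "y": 0.001, "z": 0.102, "yaw": 0, "fingers": 0.4}

```text
time: 1.6
eef_pos: [0.4473, -0.3133, 0.1096]
tcp_rot: [0.742, 0.671, -0.0, -0.001]
contact_force: [-0.4, -0.3, 2.0]
opening: 0.599
finger_force: 0.0
```

Call:
move_arm:
  plan:
    - {"x": 0, "y": 0, "z": 0, "yaw": 0, "fingers": 1}
    - {"x": 0, "y": 0, "z": 0, "yaw": 0, "fingers": 1}
    - {"x": 0, "y": 0, "z": 0, "yaw": 0, "fingers": 1}
    - {"x": 0, "y": 0, "z": 0, "yaw": 0, "fingers": 1}
    - {"x": 0, "y": 0, "z": 0, "yaw": 0, "fingers": 1}
  force: 40

```text
time: 2.1
eef_pos: [0.4484, -0.314, 0.1116]
tcp_rot: [0.741, 0.671, -0.0, 0.002]
contact_force: [-1.5, -1.2, 5.9]
opening: 0.225
finger_force: 39.9
```

Call:
move_arm:
  plan:
    - {"x": 0, "y": 0, "z": -0.01, "yaw": 0, "fingers": 1}
    - {"x": 0, "y": 0, "z": -0.04, "yaw": 0, "fingers": 1}
    - {"x": 0, "y": 0, "z": -0.075, "yaw": 0, "fingers": 1}
    - {"x": 0, "y": 0, "z": -0.11, "yaw": 0, "fingers": 1}
    - {"x": 0, "y": 0, "z": -0.11, "yaw": 0, "fingers": 1}

```text
time: 2.6
eef_pos: [0.4499, -0.3149, 0.226]
tcp_rot: [0.741, 0.671, 0.0, 0.006]
contact_force: [0.8, -0.1, -0.4]
opening: 0.222
finger_force: 39.5
```

Run:
```python
from h import *
im=ctrl.read_camera("side"); np.save("pics/side1.npy",im)
im2=ctrl.read_camera("top"); np.save("pics/top1.npy",im2)
a=cv2.resize(im[60:210,230:380,::-1],None,fx=4,fy=4,interpolation=cv2.INTER_CUBIC)[:560]
cv2.imwrite("pics/side1.png",a)
s=ctrl.get_state();print(s["eef_pos"],s["contact_force"],s["opening"],s["finger_force"])
```

```text
[ 0.44769801 -0.31281304  0.22010695] [-0.83793618 -0.0935873  -1.99517464] 0.21780750675915128 39.51867878437042
```

View pics/side1.png

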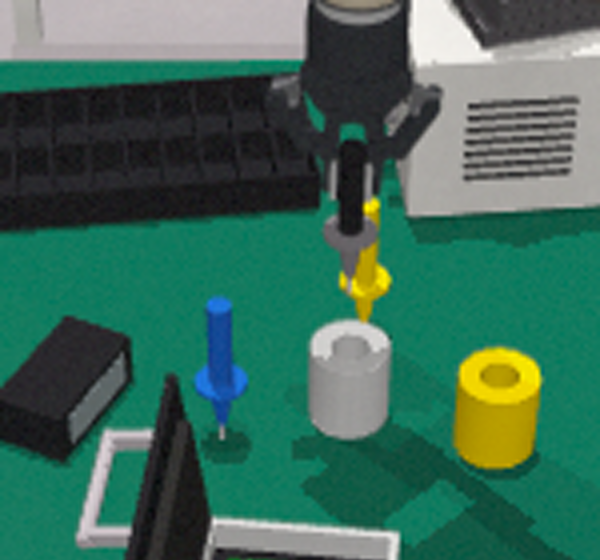

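The probe hangs upright and clear of the stand, with its tip at crop (350,288), which is side pixel (317.1,131.6). I'll move over to the round pad at the same height and check the tip's height from this pixel.

Run:
```python
from h import *
o,v=ray("side",(317.1,131.6))
for y in(-.316,-.313,-.310): print(y,o+v*(y-o[1])/v[1])
o,v=ray("side",(230+351/4-.375,60+234/4-.375))  # collar
for y in(-.316,-.313,-.310): print(y,o+v*(y-o[1])/v[1])
s=ctrl.get_state();print(s["eef_pos"],s["qpos"].round(3))
```

```text
-0.316 [ 0.44699092 -0.316       0.13153462]
-0.313 [ 0.4470833  -0.313       0.13398946]
-0.31 [ 0.44717567 -0.31        0.1364443 ]
-0.316 [ 0.4473189  -0.316       0.18634286]
-0.313 [ 0.44741055 -0.313       0.18867511]
-0.31 [ 0.44750219 -0.31        0.19100737]
[ 0.44769801 -0.31281304  0.22010695] [-0.796  0.011  1.906  0.     1.223 -0.697]
```

Call:
move_arm:
  plan:
    - {"x": 0.04, "y": -0.002, "z": 0, "yaw": 0, "fingers": 1}
    - {"x": 0.085, "y": -0.004, "z": 0, "yaw": 0, "fingers": 1}
    - {"x": 0.13, "y": -0.006, "z": 0, "yaw": 0, "fingers": 1}
    - {"x": 0.175, "y": -0.008, "z": 0, "yaw": 0, "fingers": 1}
    - {"x": 0.21, "y": -0.0095, "z": 0, "yaw": 0, "fingers": 1}

```text
time: 3.2
eef_pos: [0.4571, -0.1, 0.2166]
tcp_rot: [0.741, 0.671, -0.001, -0.002]
contact_force: [0.2, 0.1, -1.6]
opening: 0.225
finger_force: 39.5
```

Call:
move_arm:
  plan:
    - {"x": 0.02, "y": -0.001, "z": 0, "yaw": 0, "fingers": 1}
    - {"x": 0.0375, "y": -0.0015, "z": 0, "yaw": 0, "fingers": 1}
    - {"x": 0.0375, "y": -0.0015, "z": 0, "yaw": 0, "fingers": 1}
    - {"x": 0.0375, "y": -0.0015, "z": 0, "yaw": 0, "fingers": 1}

```text
time: 3.6
eef_pos: [0.4601, -0.0651, 0.2175]
tcp_rot: [0.741, 0.672, -0.001, -0.001]
contact_force: [0.1, -1.7, -1.5]
opening: 0.218
finger_force: 39.5
```

Run:
```python
from h import *
im=ctrl.read_camera("side"); np.save("pics/side2.npy",im)
cv2.imwrite("pics/side2.png",cv2.resize(im[100:240,245:365,::-1],None,fx=4,fy=4,interpolation=cv2.INTER_CUBIC))
s=ctrl.get_state();print(s["eef_pos"])
```

```text
[ 0.46034124 -0.0656368   0.21792836]
```

View pics/side2.png

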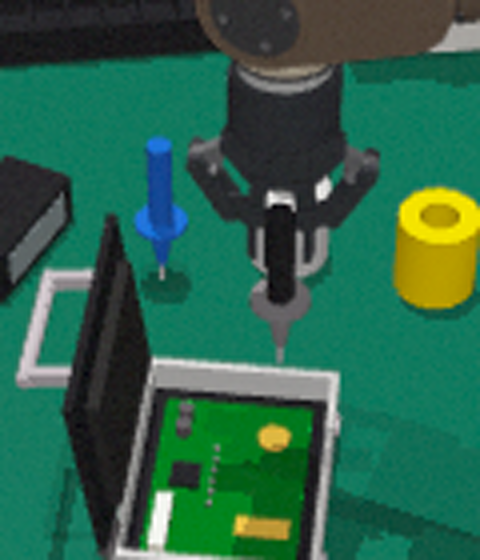

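The tip is at crop (280,360), right over the round pad at (274,438) with the lid well clear. I'll work out the remaining drop from these two pixels.

Run:
```python
from h import *
o,v=ray("side",(314.6,189.6))
for y in(-.0685,-.0655,-.0625): print(y,(o+v*(y-o[1])/v[1]).round(4))
print(atz("side",(313.1,209.1),.035).round(4))
```

```text
-0.0685 [ 0.4572 -0.0685  0.1144]
-0.0655 [ 0.4573 -0.0655  0.1175]
-0.0625 [ 0.4574 -0.0625  0.1205]
[ 0.4604 -0.0628  0.035 ]
```

Call:
move_arm:
  plan:
    - {"x": 0, "y": 0.003, "z": 0.03, "yaw": 0, "fingers": 1}
    - {"x": 0.001, "y": 0.003, "z": 0.055, "yaw": 0, "fingers": 1}
    - {"x": 0.001, "y": 0.003, "z": 0.07, "yaw": 0, "fingers": 1}
    - {"x": 0.001, "y": 0.003, "z": 0.07, "yaw": 0, "fingers": 1}
    - {"x": 0.001, "y": 0.003, "z": 0.07, "yaw": 0, "fingers": 1}

```text
time: 4.15
eef_pos: [0.464, -0.0655, 0.1492]
tcp_rot: [0.742, 0.671, -0.0, -0.0]
contact_force: [0.5, 1.1, -1.3]
opening: 0.224
finger_force: 39.5
```

Run:
```python
from h import *
im=ctrl.read_camera("side"); np.save("pics/side3.npy",im)
cv2.imwrite("pics/side3.png",cv2.resize(im[170:250,270:350,::-1],None,fx=6,fy=6,interpolation=cv2.INTER_CUBIC))
s=ctrl.get_state();print(s["eef_pos"],s["contact_force"])
```

```text
[ 0.46464725 -0.06556585  0.15010582] [ 1.40057458 -0.6917762  -0.49374586]
```

View pics/side3.png

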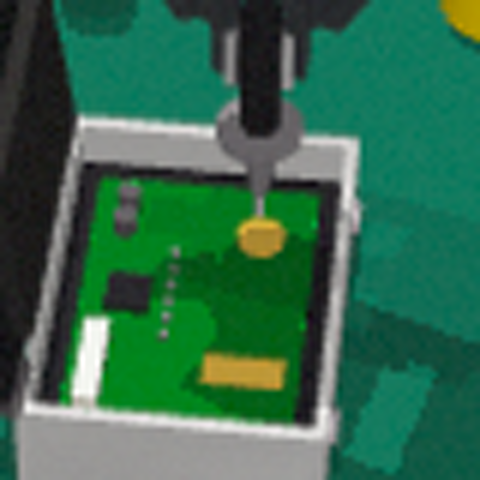

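The tip is at crop (260,216), just over the pad centre (261,238), so about 15–19 mm remains. I'll lower gently.

Call:
move_arm:
  plan:
    - {"x": 0, "y": 0, "z": 0.008, "yaw": 0, "fingers": 1}
    - {"x": 0, "y": 0, "z": 0.013, "yaw": 0, "fingers": 1}
    - {"x": 0, "y": 0, "z": 0.016, "yaw": 0, "fingers": 1}
    - {"x": 0, "y": 0, "z": 0.018, "yaw": 0, "fingers": 1}
    - {"x": 0, "y": 0, "z": 0.018, "yaw": 0, "fingers": 1}

```text
time: 4.7
eef_pos: [0.464, -0.0647, 0.1312]
tcp_rot: [0.741, 0.671, -0.0, -0.0]
contact_force: [-0.8, -0.3, -0.6]
opening: 0.223
finger_force: 39.6
```

Call:
move_arm:
  plan:
    - {"x": 0, "y": 0, "z": 0.001, "yaw": 0, "fingers": 1}
    - {"x": 0, "y": 0, "z": 0.002, "yaw": 0, "fingers": 1}
    - {"x": 0, "y": 0, "z": 0.002, "yaw": 0, "fingers": 1}
    - {"x": 0, "y": 0, "z": 0.002, "yaw": 0, "fingers": 1}
    - {"x": 0, "y": 0, "z": 0.002, "yaw": 0, "fingers": 1}

```text
time: 5.2
eef_pos: [0.4642, -0.0648, 0.1295]
tcp_rot: [0.741, 0.671, 0.0, 0.0]
contact_force: [-0.6, -0.3, 0.5]
opening: 0.22
finger_force: 39.7
```

Call:
move_arm:
  plan:
    - {"x": 0, "y": 0, "z": 0.001, "yaw": 0, "fingers": 1}
    - {"x": 0, "y": 0, "z": 0.002, "yaw": 0, "fingers": 1}
    - {"x": 0, "y": 0, "z": 0.003, "yaw": 0, "fingers": 1}
    - {"x": 0, "y": 0, "z": 0.003, "yaw": 0, "fingers": 1}
    - {"x": 0, "y": 0, "z": 0.003, "yaw": 0, "fingers": 1}

```text
time: 5.7
eef_pos: [0.4642, -0.0648, 0.1264]
tcp_rot: [0.741, 0.671, 0.0, 0.0]
contact_force: [-1.1, -0.0, 1.8]
opening: 0.221
finger_force: 39.7
```

Run:
```python
from h import *
f=[];p=[]
for i in range(8):
    im=ctrl.read_camera("side"); s=ctrl.get_state();f.append(s["contact_force"]);p.append(s["eef_pos"])
f=np.array(f);print(f.mean(0),f.std(0),np.mean(p,0)); np.save("pics/side4.npy",im)
cv2.imwrite("pics/side4.png",cv2.resize(im[185:225,285:345,::-1],None,fx=10,fy=10,interpolation=cv2.INTER_CUBIC))
```

```text
[-0.56573939 -0.16070959  0.88867809] [0.49409002 0.37308369 0.35429915] [ 0.46416958 -0.06478983  0.12640332]
```

View pics/side4.png

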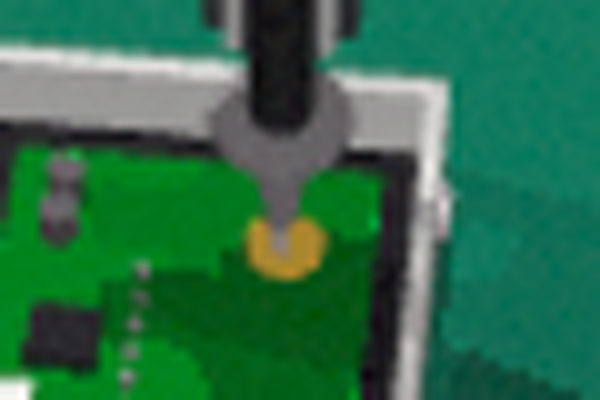

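The tip is on the centre of the round pad, at crop (280,247). The contact is about 2 N: +0.9 N measured over a hanging baseline of about -1.3 N. Next I'll lift, shift 90 mm along the tool's x, and press the long pad.

Call:
move_arm:
  plan:
    - {"x": 0, "y": 0, "z": -0.03, "yaw": 0, "fingers": 1}
    - {"x": 0.03, "y": 0, "z": -0.035, "yaw": 0, "fingers": 1}
    - {"x": 0.06, "y": 0, "z": -0.035, "yaw": 0, "fingers": 1}
    - {"x": 0.09, "y": 0, "z": -0.035, "yaw": 0, "fingers": 1}
    - {"x": 0.09, "y": 0, "z": -0.035, "yaw": 0, "fingers": 1}

```text
time: 6.6
eef_pos: [0.4727, 0.0273, 0.1608]
tcp_rot: [0.74, 0.673, 0.0, -0.0]
contact_force: [0.9, -0.2, -0.9]
opening: 0.221
finger_force: 39.7
```

Call:
move_arm:
  plan:
    - {"x": 0, "y": 0, "z": 0.015, "yaw": 0, "fingers": 1}
    - {"x": 0, "y": 0, "z": 0.025, "yaw": 0, "fingers": 1}
    - {"x": 0, "y": 0, "z": 0.03, "yaw": 0, "fingers": 1}
    - {"x": 0, "y": 0, "z": 0.033, "yaw": 0, "fingers": 1}
    - {"x": 0, "y": 0, "z": 0.035, "yaw": 0, "fingers": 1}

```text
time: 7.1
eef_pos: [0.4727, 0.0245, 0.1262]
tcp_rot: [0.741, 0.671, -0.0, -0.001]
contact_force: [-1.6, 0.4, 0.9]
opening: 0.224
finger_force: 40.1
```

Run:
```python
from h import *
f=[];p=[]
for i in range(8):
    im=ctrl.read_camera("side"); s=ctrl.get_state();f.append(s["contact_force"]);p.append(s["eef_pos"])
f=np.array(f);print(f.mean(0),f.std(0),np.mean(p,0)); np.save("pics/side5.npy",im)
cv2.imwrite("pics/side5.png",cv2.resize(im[200:250,285:345,::-1],None,fx=10,fy=10,interpolation=cv2.INTER_CUBIC))
```

```text
[-1.54093989 -0.07654229  1.34382347] [0.56125775 0.57963083 0.28561385] [0.47310369 0.02458862 0.12664664]
```

View pics/side5.png

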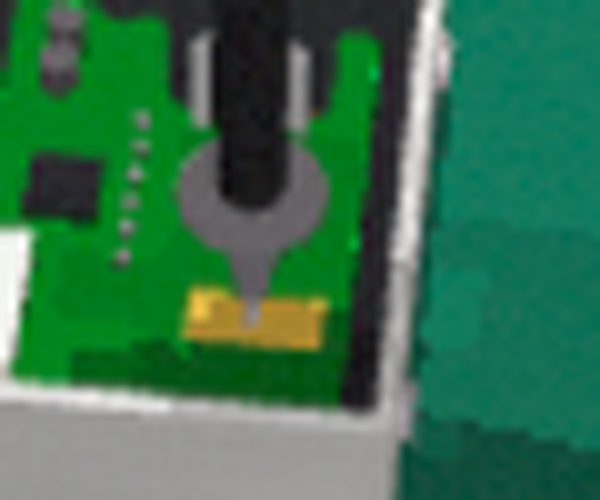

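The tip is on the long pad at crop (250,318), with about 2.5 N of contact. Reversing the moves made since the grasp gives x -0.3385, y +0.008 and z +0.017 back to the stand, which agrees with the measured pose.

Call:
move_arm:
  plan:
    - {"x": 0, "y": 0, "z": -0.045, "yaw": 0, "fingers": 1}
    - {"x": 0, "y": 0, "z": -0.085, "yaw": 0, "fingers": 1}
    - {"x": -0.035, "y": 0.001, "z": -0.1, "yaw": 0, "fingers": 1}
    - {"x": -0.08, "y": 0.002, "z": -0.1, "yaw": 0, "fingers": 1}
    - {"x": -0.125, "y": 0.003, "z": -0.1, "yaw": 0, "fingers": 1}

```text
time: 8.0
eef_pos: [0.4644, -0.1011, 0.2276]
tcp_rot: [0.741, 0.672, 0.001, 0.002]
contact_force: [1.0, 0.1, -2.3]
opening: 0.223
finger_force: 39.9
```

Call:
move_arm:
  plan:
    - {"x": -0.045, "y": 0.001, "z": 0, "yaw": 0, "fingers": 1}
    - {"x": -0.09, "y": 0.002, "z": 0, "yaw": 0, "fingers": 1}
    - {"x": -0.135, "y": 0.003, "z": 0, "yaw": 0, "fingers": 1}
    - {"x": -0.18, "y": 0.004, "z": 0, "yaw": 0, "fingers": 1}
    - {"x": -0.205, "y": 0.005, "z": 0, "yaw": 0, "fingers": 1}

```text
time: 8.5
eef_pos: [0.448, -0.3078, 0.2262]
tcp_rot: [0.742, 0.67, -0.0, 0.001]
contact_force: [-0.1, 0.1, -0.9]
opening: 0.224
finger_force: 39.9
```

Call:
move_arm:
  plan:
    - {"x": -0.0085, "y": 0, "z": 0, "yaw": 0, "fingers": 1}
    - {"x": -0.0085, "y": 0, "z": 0, "yaw": 0, "fingers": 1}
    - {"x": -0.0085, "y": 0, "z": 0, "yaw": 0, "fingers": 1}
    - {"x": -0.0085, "y": 0, "z": 0, "yaw": 0, "fingers": 1}

```text
time: 8.9
eef_pos: [0.4478, -0.3115, 0.2262]
tcp_rot: [0.741, 0.672, 0.0, -0.0]
contact_force: [0.8, 0.4, -1.9]
opening: 0.224
finger_force: 39.9
```

Run:
```python
from h import *
p=[]
for i in range(4):
    im=ctrl.read_camera("side"); p.append(ctrl.get_state()["eef_pos"])
print(np.mean(p,0)); old=np.load("pics/side1.npy")
# compare probe collar/tip region with the first lifted picture
t=old[110:134,309:326].copy()
r=cv2.matchTemplate(im[100:150,300:336],t,cv2.TM_CCOEFF_NORMED);_,v,_,l=cv2.minMaxLoc(r);print(v,l[0]+300-309,l[1]+100-110)
```

```text
[ 0.4478326  -0.31173754  0.22641496]
0.9137281775474548 0 0
```

The probe is back over the stand at the same pixels as after the lift. Lowering it in now.

Call:
move_arm:
  plan:
    - {"x": 0, "y": 0, "z": 0.03, "yaw": 0, "fingers": 1}
    - {"x": 0, "y": 0, "z": 0.06, "yaw": 0, "fingers": 1}
    - {"x": 0, "y": 0, "z": 0.09, "yaw": 0, "fingers": 1}
    - {"x": 0, "y": 0, "z": 0.107, "yaw": 0, "fingers": 1}
    - {"x": 0, "y": 0, "z": 0.107, "yaw": 0, "fingers": 1}

```text
time: 9.6
eef_pos: [0.4459, -0.3108, 0.1161]
tcp_rot: [0.741, 0.671, -0.0, -0.003]
contact_force: [-1.1, 0.5, -0.3]
opening: 0.221
finger_force: 39.9
```

Call:
move_arm:
  plan:
    - {"x": 0, "y": 0, "z": 0.004, "yaw": 0, "fingers": 1}
    - {"x": 0, "y": 0, "z": 0.007, "yaw": 0, "fingers": 1}
    - {"x": 0, "y": 0, "z": 0.008, "yaw": 0, "fingers": 1}
    - {"x": 0, "y": 0, "z": 0.008, "yaw": 0, "fingers": 1}

```text
time: 10.0
eef_pos: [0.4479, -0.3132, 0.1121]
tcp_rot: [0.741, 0.671, 0.0, 0.001]
contact_force: [0.7, 0.3, -0.8]
opening: 0.224
finger_force: 39.9
```

Call:
move_arm:
  plan:
    - {"x": 0, "y": 0, "z": 0.001, "yaw": 0, "fingers": 0.85}
    - {"x": 0, "y": 0, "z": 0.001, "yaw": 0, "fingers": 0.7}
    - {"x": 0, "y": 0, "z": 0.001, "yaw": 0, "fingers": 0.4}
    - {"x": 0, "y": 0, "z": 0.001, "yaw": 0, "fingers": 0.4}
    - {"x": 0, "y": 0, "z": 0.001, "yaw": 0, "fingers": 0.4}

```text
time: 10.5
eef_pos: [0.4475, -0.3129, 0.1103]
tcp_rot: [0.741, 0.671, -0.0, 0.0]
contact_force: [-0.2, -0.4, -0.1]
opening: 0.599
finger_force: 0.0
```

Call:
move_arm:
  plan:
    - {"x": 0, "y": 0, "z": 0, "yaw": 0, "fingers": 0.4}
    - {"x": 0, "y": 0, "z": -0.03, "yaw": 0, "fingers": 0.4}
    - {"x": 0, "y": 0, "z": -0.06, "yaw": 0, "fingers": 0.4}
    - {"x": 0, "y": 0, "z": -0.1, "yaw": 0, "fingers": 0.4}
    - {"x": 0, "y": 0, "z": -0.14, "yaw": 0, "fingers": 0.4}

```text
time: 11.0
eef_pos: [0.4472, -0.3125, 0.2512]
tcp_rot: [0.741, 0.671, -0.0, -0.001]
contact_force: [1.5, -1.0, -0.8]
opening: 0.601
finger_force: 0.0
```

Run:
```python
from h import *
im=ctrl.read_camera("side"); np.save("pics/side6.npy",im);print(ctrl.get_state()["eef_pos"])
old=np.load("pics/side0.npy")
for r in((120,147,312,324),(138,172,305,330)):
    t=old[r[0]:r[1],r[2]:r[3]].copy()
    R=cv2.matchTemplate(im[r[0]-8:r[1]+8,r[2]-8:r[3]+8],t,cv2.TM_CCOEFF_NORMED);_,v,_,l=cv2.minMaxLoc(R);print(v,l[0]-8,l[1]-8)
```

```text
[ 0.44992276 -0.31514818  0.2602224 ]
0.9870535731315613 0 0
0.9619458913803101 0 0
```

The probe stands exactly where it stood at the start, with 0 px shift in the side view. Next is the lid bar at (0.631, -0.0365, 0.179), which is x +0.293 and y +0.155 from here.

Call:
move_arm:
  plan:
    - {"x": 0.038, "y": 0.02, "z": 0, "yaw": 0, "fingers": 0.65}
    - {"x": 0.078, "y": 0.041, "z": 0, "yaw": 0, "fingers": 0.65}
    - {"x": 0.118, "y": 0.062, "z": 0, "yaw": 0, "fingers": 0.65}
    - {"x": 0.158, "y": 0.083, "z": 0, "yaw": 0, "fingers": 0.65}
    - {"x": 0.198, "y": 0.104, "z": 0, "yaw": 0, "fingers": 0.65}

```text
time: 11.55
eef_pos: [0.5713, -0.1245, 0.2502]
tcp_rot: [0.741, 0.671, 0.0, 0.0]
contact_force: [0.8, -0.7, 0.1]
opening: 0.347
finger_force: 0.0
```

Call:
move_arm:
  plan:
    - {"x": 0.04, "y": 0.021, "z": 0, "yaw": 0, "fingers": 0.65}
    - {"x": 0.08, "y": 0.042, "z": 0, "yaw": 0, "fingers": 0.65}
    - {"x": 0.095, "y": 0.051, "z": 0, "yaw": 0, "fingers": 0.65}
    - {"x": 0.095, "y": 0.051, "z": 0, "yaw": 0, "fingers": 0.65}
    - {"x": 0.095, "y": 0.051, "z": 0, "yaw": 0, "fingers": 0.65}

```text
time: 12.05
eef_pos: [0.6304, -0.0371, 0.2498]
tcp_rot: [0.741, 0.671, -0.001, -0.0]
contact_force: [-0.4, -0.8, -0.6]
opening: 0.349
finger_force: 0.0
```

Run:
```python
from h import *
p=[]
for i in range(4):
    im=ctrl.read_camera("side"); p.append(ctrl.get_state()["eef_pos"])
s=ctrl.get_state();print(np.mean(p,0),s["opening"],s["tcp_rot"].round(3))
cv2.imwrite("pics/side7.png",cv2.resize(im[120:220,230:330,::-1],None,fx=6,fy=6,interpolation=cv2.INTER_CUBIC))
```

```text
[ 0.63016672 -0.0379226   0.25019847] 0.3535096436916673 [ 0.742  0.671 -0.     0.   ]
```

Call:
move_arm:
  plan:
    - {"x": 0, "y": 0.001, "z": 0.025, "yaw": 0, "fingers": 0.65}
    - {"x": 0, "y": 0.001, "z": 0.045, "yaw": 0, "fingers": 0.65}
    - {"x": 0, "y": 0.001, "z": 0.06, "yaw": 0, "fingers": 0.65}
    - {"x": 0, "y": 0.001, "z": 0.07, "yaw": 0, "fingers": 0.65}
    - {"x": 0, "y": 0.001, "z": 0.07, "yaw": 0, "fingers": 0.65}

```text
time: 12.75
eef_pos: [0.6307, -0.037, 0.1786]
tcp_rot: [0.741, 0.671, -0.001, -0.001]
contact_force: [-0.2, 0.3, 0.2]
opening: 0.349
finger_force: 0.0
```

Call:
move_arm:
  plan:
    - {"x": 0, "y": 0, "z": 0.01, "yaw": 0, "fingers": 0.65}
    - {"x": 0, "y": 0, "z": 0.019, "yaw": 0, "fingers": 0.65}
    - {"x": 0, "y": 0, "z": 0.019, "yaw": 0, "fingers": 0.65}
    - {"x": 0, "y": 0, "z": 0.019, "yaw": 0, "fingers": 0.65}

```text
time: 13.15
eef_pos: [0.6323, -0.0368, 0.1619]
tcp_rot: [0.741, 0.671, 0.001, 0.001]
contact_force: [1.4, -0.6, 1.8]
opening: 0.348
finger_force: 0.9
```

Call:
move_arm:
  plan:
    - {"x": 0, "y": 0, "z": 0, "yaw": 0, "fingers": 1}
    - {"x": 0, "y": 0, "z": 0, "yaw": 0, "fingers": 1}
    - {"x": 0, "y": 0, "z": 0, "yaw": 0, "fingers": 1}
    - {"x": 0, "y": 0, "z": 0, "yaw": 0, "fingers": 1}
    - {"x": 0, "y": 0, "z": 0, "yaw": 0, "fingers": 1}
  force: 30

```text
time: 13.65
eef_pos: [0.6318, -0.0366, 0.1613]
tcp_rot: [0.741, 0.671, 0.0, 0.0]
contact_force: [0.5, -0.3, 0.5]
opening: 0.127
finger_force: 29.2
```

The bar is gripped (opening 0.127, about 12 mm). I'll follow the 138 mm arc about the hinge, starting with a short test.

Call:
move_arm:
  plan:
    - {"x": 0, "y": -0.0075, "z": -0.0035, "yaw": 0, "fingers": 1}
    - {"x": 0, "y": -0.0153, "z": -0.0065, "yaw": 0, "fingers": 1}
    - {"x": 0, "y": -0.0234, "z": -0.0091, "yaw": 0, "fingers": 1}
    - {"x": 0, "y": -0.0315, "z": -0.0113, "yaw": 0, "fingers": 1}
    - {"x": 0, "y": -0.0315, "z": -0.0113, "yaw": 0, "fingers": 1}

```text
time: 14.15
eef_pos: [0.5993, -0.0332, 0.1739]
tcp_rot: [0.741, 0.671, -0.0, -0.0]
contact_force: [-0.4, 1.4, 4.8]
opening: 0.129
finger_force: 29.8
```

Call:
move_arm:
  plan:
    - {"x": 0, "y": -0.0082, "z": -0.0016, "yaw": 0, "fingers": 1}
    - {"x": 0, "y": -0.0166, "z": -0.0027, "yaw": 0, "fingers": 1}
    - {"x": 0, "y": -0.025, "z": -0.0034, "yaw": 0, "fingers": 1}
    - {"x": 0, "y": -0.0334, "z": -0.0035, "yaw": 0, "fingers": 1}
    - {"x": 0, "y": -0.0418, "z": -0.0031, "yaw": 0, "fingers": 1}

```text
time: 14.65
eef_pos: [0.5586, -0.0291, 0.1765]
tcp_rot: [0.741, 0.671, 0.001, 0.0]
contact_force: [3.2, 3.7, 2.6]
opening: 0.129
finger_force: 30.9
```

Call:
move_arm:
  plan:
    - {"x": 0, "y": -0.0084, "z": 0.0009, "yaw": 0, "fingers": 1}
    - {"x": 0, "y": -0.0167, "z": 0.0024, "yaw": 0, "fingers": 1}
    - {"x": 0, "y": -0.0249, "z": 0.0043, "yaw": 0, "fingers": 1}
    - {"x": 0, "y": -0.033, "z": 0.0067, "yaw": 0, "fingers": 1}
    - {"x": 0, "y": -0.0409, "z": 0.0096, "yaw": 0, "fingers": 1}

```text
time: 15.15
eef_pos: [0.517, -0.025, 0.1656]
tcp_rot: [0.741, 0.671, -0.0, -0.001]
contact_force: [0.8, 4.3, 6.2]
opening: 0.127
finger_force: 31.2
```

Call:
move_arm:
  plan:
    - {"x": 0, "y": -0.0077, "z": 0.0034, "yaw": 0, "fingers": 1}
    - {"x": 0, "y": -0.0152, "z": 0.0073, "yaw": 0, "fingers": 1}
    - {"x": 0, "y": -0.0224, "z": 0.0116, "yaw": 0, "fingers": 1}
    - {"x": 0, "y": -0.0294, "z": 0.0164, "yaw": 0, "fingers": 1}
    - {"x": 0, "y": -0.0361, "z": 0.0215, "yaw": 0, "fingers": 1}

```text
time: 15.65
eef_pos: [0.4811, -0.0216, 0.1437]
tcp_rot: [0.741, 0.671, -0.0, -0.001]
contact_force: [4.6, 4.2, 0.3]
opening: 0.128
finger_force: 30.1
```

Call:
move_arm:
  plan:
    - {"x": 0, "y": -0.0063, "z": 0.0056, "yaw": 0, "fingers": 1}
    - {"x": 0, "y": -0.0123, "z": 0.0115, "yaw": 0, "fingers": 1}
    - {"x": 0, "y": -0.0179, "z": 0.0178, "yaw": 0, "fingers": 1}
    - {"x": 0, "y": -0.0231, "z": 0.0244, "yaw": 0, "fingers": 1}
    - {"x": 0, "y": -0.0279, "z": 0.0313, "yaw": 0, "fingers": 1}

```text
time: 16.15
eef_pos: [0.4536, -0.0188, 0.1125]
tcp_rot: [0.741, 0.671, 0.0, -0.0]
contact_force: [4.8, 4.4, 0.4]
opening: 0.126
finger_force: 29.3
```

Call:
move_arm:
  plan:
    - {"x": 0, "y": -0.0044, "z": 0.0072, "yaw": 0, "fingers": 1}
    - {"x": 0, "y": -0.0083, "z": 0.0147, "yaw": 0, "fingers": 1}
    - {"x": 0, "y": -0.0113, "z": 0.0213, "yaw": 0, "fingers": 1}
    - {"x": 0, "y": -0.0131, "z": 0.0257, "yaw": 0, "fingers": 1}
    - {"x": 0, "y": -0.0143, "z": 0.0285, "yaw": 0, "fingers": 1}

```text
time: 16.65
eef_pos: [0.4415, -0.0177, 0.0875]
tcp_rot: [0.741, 0.671, 0.001, 0.0]
contact_force: [-2.2, 7.9, 27.8]
opening: 0.127
finger_force: 31.8
```

Call:
move_arm:
  plan:
    - {"x": 0, "y": 0, "z": 0, "yaw": 0, "fingers": 1}
    - {"x": 0, "y": 0, "z": 0.001, "yaw": 0, "fingers": 1}
    - {"x": 0, "y": 0, "z": 0.001, "yaw": 0, "fingers": 1}

```text
time: 16.95
eef_pos: [0.4416, -0.0177, 0.0876]
tcp_rot: [0.741, 0.671, 0.001, 0.0]
contact_force: [-3.3, 7.4, 23.0]
opening: 0.129
finger_force: 31.4
```

23 N up at a steady height means the lid is resting on the rim. Releasing the bar and lifting straight up to check.

Call:
move_arm:
  plan:
    - {"x": 0, "y": 0, "z": -0.002, "yaw": 0, "fingers": 1}
    - {"x": 0, "y": 0, "z": -0.003, "yaw": 0, "fingers": 0.8}
    - {"x": 0, "y": 0, "z": -0.003, "yaw": 0, "fingers": 0.6}
    - {"x": 0, "y": 0, "z": -0.003, "yaw": 0, "fingers": 0.6}
    - {"x": 0, "y": 0, "z": -0.003, "yaw": 0, "fingers": 0.6}

```text
time: 17.45
eef_pos: [0.4388, -0.0178, 0.0857]
tcp_rot: [0.741, 0.671, -0.001, -0.001]
contact_force: [-0.7, -0.5, 0.2]
opening: 0.393
finger_force: 0.0
```

Call:
move_arm:
  plan:
    - {"x": 0, "y": 0, "z": -0.02, "yaw": 0, "fingers": 0.6}
    - {"x": 0, "y": 0, "z": -0.05, "yaw": 0, "fingers": 0.6}
    - {"x": 0, "y": 0, "z": -0.09, "yaw": 0, "fingers": 0.6}
    - {"x": 0, "y": 0, "z": -0.13, "yaw": 0, "fingers": 0.6}
    - {"x": 0, "y": 0, "z": -0.15, "yaw": 0, "fingers": 0.6}

```text
time: 17.95
eef_pos: [0.4411, -0.0182, 0.2404]
tcp_rot: [0.741, 0.671, 0.001, 0.002]
contact_force: [0.5, 0.3, -0.1]
opening: 0.398
finger_force: 0.0
```

Run:
```python
from h import *
im=ctrl.read_camera("side"); np.save("pics/side8.npy",im);s=ctrl.get_state();print(s["time"],s["eef_pos"],s["opening"],s["contact_force"])
cv2.imwrite("pics/side8.png",cv2.resize(im[110:260,235:365,::-1],None,fx=4,fy=4,interpolation=cv2.INTER_CUBIC))
old=np.load("pics/side0.npy")
t=old[120:147,312:324].copy()
R=cv2.matchTemplate(im[112:155,304:332],t,cv2.TM_CCOEFF_NORMED);_,v,_,l=cv2.minMaxLoc(R);print(v,l[0]-8,l[1]-8)
```

```text
18.0 [ 0.44234578 -0.0184999   0.24285242] 0.39920132843557354 [0.49236541 1.07351112 2.1116626 ]
0.43289268016815186 -6 -2
```

View pics/side8.png

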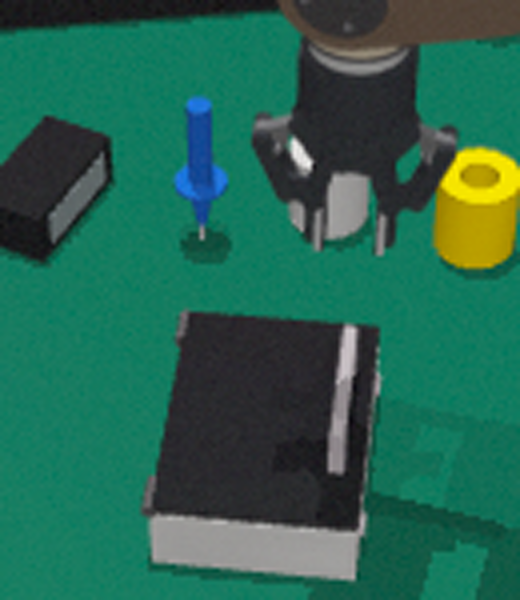

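The lid lies flat on the box, with its near edge from (150,513) to (360,525) and the bar on top at (343,398). The gripper hides the stand. To be certain the lid is fully closed, I'll press the bar's top gently with shut fingers, which also reads its height (nominally 107.5 mm when closed).

Call:
move_arm:
  plan:
    - {"x": 0, "y": 0, "z": 0.03, "yaw": 0, "fingers": 1}
    - {"x": 0, "y": 0, "z": 0.06, "yaw": 0, "fingers": 1}
    - {"x": 0, "y": 0, "z": 0.09, "yaw": 0, "fingers": 1}
    - {"x": 0, "y": 0, "z": 0.115, "yaw": 0, "fingers": 1}
    - {"x": 0, "y": 0, "z": 0.115, "yaw": 0, "fingers": 1}

```text
time: 18.5
eef_pos: [0.4361, -0.0168, 0.1168]
tcp_rot: [0.741, 0.671, -0.003, -0.005]
contact_force: [-0.4, 0.4, 0.5]
opening: 0.001
finger_force: 0.0
```

Call:
move_arm:
  plan:
    - {"x": 0, "y": 0, "z": 0.004, "yaw": 0, "fingers": 1}
    - {"x": 0, "y": 0, "z": 0.008, "yaw": 0, "fingers": 1}
    - {"x": 0, "y": 0, "z": 0.011, "yaw": 0, "fingers": 1}
    - {"x": 0, "y": 0, "z": 0.013, "yaw": 0, "fingers": 1}
    - {"x": 0, "y": 0, "z": 0.014, "yaw": 0, "fingers": 1}

```text
time: 19.0
eef_pos: [0.4404, -0.0177, 0.1082]
tcp_rot: [0.741, 0.671, 0.0, 0.0]
contact_force: [-0.7, -0.2, -0.4]
opening: 0.001
finger_force: 0.0
```

Call:
move_arm:
  plan:
    - {"x": 0, "y": 0, "z": 0.001, "yaw": 0, "fingers": 1}
    - {"x": 0, "y": 0, "z": 0.002, "yaw": 0, "fingers": 1}
    - {"x": 0, "y": 0, "z": 0.003, "yaw": 0, "fingers": 1}
    - {"x": 0, "y": 0, "z": 0.003, "yaw": 0, "fingers": 1}
    - {"x": 0, "y": 0, "z": 0.003, "yaw": 0, "fingers": 1}

```text
time: 19.5
eef_pos: [0.4406, -0.0178, 0.1072]
tcp_rot: [0.741, 0.671, -0.0, -0.0]
contact_force: [-6.4, 1.1, 12.8]
opening: -0.003
finger_force: 6.3
```

Contact is at 107.2–107.5 mm with 13 N, which is the nominal height of a fully closed lid. Backing off and moving aside so the stand is in view.

Call:
move_arm:
  plan:
    - {"x": 0, "y": 0, "z": -0.03, "yaw": 0, "fingers": 1}
    - {"x": 0, "y": 0, "z": -0.07, "yaw": 0, "fingers": 1}
    - {"x": 0.03, "y": 0.01, "z": -0.1, "yaw": 0, "fingers": 1}
    - {"x": 0.07, "y": 0.02, "z": -0.12, "yaw": 0, "fingers": 1}
    - {"x": 0.11, "y": 0.03, "z": -0.12, "yaw": 0, "fingers": 1}

```text
time: 20.0
eef_pos: [0.4836, 0.0898, 0.2296]
tcp_rot: [0.742, 0.671, 0.003, 0.003]
contact_force: [0.2, -0.6, -0.1]
opening: 0.001
finger_force: 0.0
```

Call:
move_arm:
  plan:
    - {"x": 0.03, "y": 0.01, "z": 0, "yaw": 0, "fingers": 1}
    - {"x": 0.03, "y": 0.01, "z": 0, "yaw": 0, "fingers": 1}
    - {"x": 0.03, "y": 0.01, "z": 0, "yaw": 0, "fingers": 1}

```text
time: 20.3
eef_pos: [0.4936, 0.118, 0.2246]
tcp_rot: [0.741, 0.672, -0.0, -0.0]
contact_force: [-0.4, 0.1, -1.2]
opening: -0.001
finger_force: 0.0
```

Run:
```python
from h import *
im={n:ctrl.read_camera(n) for n in("side","top")};s=ctrl.get_state();print(s["time"],s["eef_pos"],s["contact_force"])
def cmp(n,nm,r,m=8):
    old=np.load(f"pics/{n}0.npy");t=old[r[0]:r[1],r[2]:r[3]].copy()
    R=cv2.matchTemplate(im[n][r[0]-m:r[1]+m,r[2]-m:r[3]+m],t,cv2.TM_CCOEFF_NORMED);_,v,_,l=cv2.minMaxLoc(R);print(nm,n,round(v,3),l[0]-m,l[1]-m)
cmp("side","probe",(120,147,312,324));cmp("top","probe",(232,268,390,428))
cmp("top","display",(128,180,376,438));cmp("top","jar",(220,254,140,176));cmp("top","driver",(112,188,134,190));cmp("side","display",(138,178,226,266))
```

```text
20.4 [0.49338897 0.11704161 0.22451364] [-0.04534292 -0.35826154  0.22251131]
probe side 0.089 6 8
probe top 0.994 0 0
display top 0.999 0 0
jar top 0.17 6 -3
driver top 0.862 0 0
display side 0.808 0 0
```

The probe and the display match the starting images with 0 px shift. The jar is only hidden by the arm, which is well above it. Handing in.

```bash
python3 -c "
from plant import ctrl
print(ctrl.sign_off())"
```

```text
the job is handed in; nothing more can be done
None
```

The job is handed in after about 20 s of the 72 s: both pads were pressed at about 2 N, the probe is back upright in its stand, and the lid is fully closed; no verdict came back, and the arm hid the jar in the last picture.

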